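Hang the slide carriers to dry

ROBOT

A 6-joint arm with a two-finger parallel gripper is mounted at the origin on the work surface. World frame = base frame: x ahead of the robot, y to its left, z up, the work surface at z = 0. Lengths are in m, angles in rad, forces in N, time in s.
With the tool pointing down it reaches from about 0.25 to 0.725 m from the base axis. Payload 4 kg.
Tool frame: the origin (TCP) lies midway between the tips of the shut fingers; the grasp point (between the pads) lies 19 mm behind it; x points along the fingers, z is the direction in which the jaws open and shut, and the axes are right-handed (so a half turn about x gives the same grasp; the last joint's range is limited). The gripper opens to 85 mm and grips with 20 to 120 N. Pads are 22 mm wide; open, the fingers measure 114 mm over their backs; the gripper's body (76 mm by 85 mm) begins 54 mm behind the grasp point. The pads swing forward as they close: fully open they stand 13 mm farther back than shut.
Start: joints at [1.285, 0.241, 0.005, 1.335, 0, 1.571], TCP at [0.141, 0.48, 0.231] pointing down, gripper open.
Joint ranges: [-2.72, 2.72], [-1.05, 1.87], [-1.09, 1.28], [-1.99, 2.15], [-1.42, 1.44], [-3.14, 3.14]. Speed limits (rad/s): [2.79, 2.79, 3.14, 3.14, 3.14, 3.14].

INTERFACE

Orientations are given as a 3x3 rotation matrix whose columns are the frame's x, y, z axes.
In Python, from station import telemetry, eyes, job gives the robot as it stands.
- The arm moves only by the shell command python3 -m creep 'ROWS' [FORCE]. ROWS is JSON, a list of rows, each a list of 5 numbers: the opening, from 0 (shut) to 1 (fully open), then the shift along the tool's x, y, z in m, then the turn about the tool's x in rad. A call has 1 to 8 rows; each row is the pose to reach, as a shift and turn from the pose measured when the call began, along the tool's axes at that moment; what a row does not reach only later rows make up. A row lasts 1/8 s, in which the tool goes at most 62.5 mm and 10.7 degrees, less where a joint would pass 70% of its speed; a pose out of reach is approached as far as the arm can. A call with a gripper value outside its range is refused whole. The fingers move at their own pace and stop on an object; FORCE is the grip in N (left out, the last holds). Time passes only in rows, so rows that repeat a pose let the fingers close. It gives the time, the measured TCP pose, the force and the opening at its end, in the units of the state.
- telemetry.state(): the state, without advancing time (a new reading comes with each control period).
- eyes.get_image(name): name is "side" or "top" or "wrist"; returns a dict with "pixels" (480x640x3 uint8, red, green, blue), "range_z" (480x640 float32, m along the optical axis (not along the pixel's ray), 0 where there is no reading), "fx", "fy", "cx", "cy" (pixels), "camera_from_world" (4x4, takes a point from world to camera coordinates). Camera axes: x right, y down, z forward; pixel columns grow to the right and rows downward; lengths in m; the calibration is good to about 2 mm. A picture is of the moment at which its call begins.
- job.hand_in(): hands the job in, once; it reports no verdict.
The state is a dict: "time_s": time; "qpos": joint angles; "joint_vel": joint speeds; "effort": joint torques, N m; "tool_pos": TCP position; "orientation": TCP orientation; "wrist_force": force on the tool from outside, world axes, zero at the start; "wrist_torque": the same for the moment, N m; "opening": finger opening in m.
Only numpy, scipy, OpenCV 4.12 (cv2) and the standard library are available. Lean on these libraries where they do the work, as an engineer would, in place of code of your own. Each camera call takes 0.05 s, during which the arm holds its last target.

TASK

Start the slide dryer: first push the air slider to the long thick tick. Then take every slide carrier standing on the bench, hook it over the rail at the plain left-hand end (left of all four black rings), and slide it along the rail, without lifting it off, until it hangs centred at a black ring, one carrier to a ring; let them hang still. Finally turn the selector knob to the long bar, and leave the other things on the bench where they are.

Things in the scene. Friction and masses are not known exactly. Their poses are not given: they have to be found in the camera images.
- station: the drying station, fixed: a white box 100 (x) x 490 (y) x 50 mm high with vent slots; above it a steel rail, 10 mm thick, along its y axis (rail axis at x = 0, z = 200 mm), on a post (14 mm thick, 204 mm high) at each end, y = -225 and +225 mm. Origin: centre of the box's underside; +x away from the robot, +y to its left, turned up to 0.12 rad
- ring1 (a point): the point on the rail's axis at ring 1, counted from the right-hand end (robot's right), of the four thin black rings painted on the rail; y = -180 mm of the station. The rings do not stand out and stop nothing
- ring2 (a point): the point on the rail's axis at ring 2, counted from the right-hand end (robot's right), of the four thin black rings painted on the rail; y = -110 mm of the station. The rings do not stand out and stop nothing
- ring3 (a point): the point on the rail's axis at ring 3, counted from the right-hand end (robot's right), of the four thin black rings painted on the rail; y = -40 mm of the station. The rings do not stand out and stop nothing
- ring4 (a point): the point on the rail's axis at ring 4, counted from the right-hand end (robot's right), of the four thin black rings painted on the rail; y = 30 mm of the station. The left-most ring: left of it the rail is plain, the loading end, up to the post 195 mm farther left
- carrier1: one of up to four like slide carriers (0.15 to 0.35 kg): a stainless basket of glass slides, a solid block 84 (x) x 40 (y) x 36 mm high, with a strap hook and a grip tab above. Origin: centre of the underside, z up. Hung, it hangs level and slides along the rail with light friction. Its +x starts away from the robot, within 0.4 rad. No pose at the start: absent
- carrier1_hook (a point): the point in carrier1's hook (0, 0, 102 mm) that lies on the rail's axis when hung. The strap (at x = -13 mm, 24 mm wide in y) rises from the basket to an inverted V, inner apex at z = 109 mm, 45 degree sides, then a tip pointing down at x = +13 mm, its end at z = 84 mm. Strap and tip are 4 mm thick. The hook is open to +x, in the 48 mm between basket top and tip end; 22 mm wide inside
- carrier1_tab (a point): centre of carrier1's grip tab (0, 0, 125.5 mm), on top of the hook: 12 mm thick in x, 30 mm long in y, from z = 111 to 140 mm. Pinch it from above, fingers closing along the carrier's x
- carrier2: another slide carrier like carrier1, same sizes and origin; not in the scene if it has no pose at the start
- carrier2_hook (a point): the same point in carrier2's hook
- carrier3: another slide carrier like carrier1, same sizes and origin; not in the scene if it has no pose at the start
- carrier3_hook (a point): the same point in carrier3's hook
- carrier4: another slide carrier like carrier1, same sizes and origin; not in the scene if it has no pose at the start
- carrier4_hook (a point): the same point in carrier4's hook
- air_base: the air slider's unit, fixed, at one side of the bench: a white plate 70 (x) x 180 (y) x 20 mm high; origin: centre of its underside. The grip slides along its y axis. Tick marks stand on both sides of the slot every 20 mm; one pair is long and thick
- air (a joint): travel of the air slider's grip along air_base's +y, 0 to 0.12 m, 0 at the end nearer -y; it starts between 0 and 0.03, the long thick tick is at 0.08. Friction of about 1.5 N keeps it where it is left
- air_top (a point): centre of the top of the slider's grip, a black block 28 mm across the slot (air_base's x) x 20 mm along it (air_base's y) x 40 mm high, its top 60 mm above the bench, with a white line across its middle
- air_mark (a point): where air_top is when the grip stands exactly at the long thick tick
- sel_base: the selector's console, fixed, at the other side of the bench: a white box 120 x 120 x 30 mm high; origin: centre of its underside; the knob's axis is its z axis. Four marks on it around the knob, 0.6 rad apart: three short ones, and a long bar at the third
- selector (a joint): angle of the selector knob, growing clockwise seen from above: 0 with the pointer along sel_base's -x (towards the robot). Detents at 0, 0.6, 1.2 and 1.8 rad pull it in with about 0.07 N m; stops at -0.1 and 1.9. It starts at about 0; the long bar is at 1.2
- selector_grip (a point): point on the knob's axis at the height to grip, 61 mm above the bench: the knob is a 52 mm disc with a bar across it, 48 mm long (along the pointer) x 14 mm thick, its top 68 mm and its foot 38 mm above the bench. Pinch the bar across its thickness from above; a white line on top marks its pointer end
- tube_rack: bystander, loose, to be left alone: a clear rack of red-capped tubes, 50 x 98 x 86 mm high; origin: centre of its underside
- wash_bottle: bystander, loose, to be left alone: a white bottle, 60 mm across, 130 mm high; origin: centre of its underside
- tip_box: bystander, loose, to be left alone: a box of pipette tips, 62 x 92 x 62 mm high; origin: centre of its underside
Mind the look-alikes: they are no part of the job. Leave any green or pink look-alike of the sel_base alone.

How it is judged:
On the way, in this order (a step that is already met when the one before it is completed fails the run):
1. the air slider stands at the long thick tick (within 6 mm) (value of joint air between 0.074 and 0.086 m), for 0.2 s.
2. every carrier hangs still and let go at a black ring, centred within 12 mm ((distance between carrier1_hook and ring1 below 0.012 m or distance between carrier1_hook and ring2 below 0.012 m or distance between carrier1_hook and ring3 below 0.012 m or distance between carrier1_hook and ring4 below 0.012 m) and angle between each of carrier1, carrier2, carrier3, carrier4's own z axis and vertical below 0.2 rad and linear speed of each of carrier1, carrier2, carrier3, carrier4 below 0.03 m/s and contact force between each of carrier1, carrier2, carrier3, carrier4 and the fingers below 0.1 N and (distance between carrier2_hook and ring1 below 0.012 m or distance between carrier2_hook and ring2 below 0.012 m or distance between carrier2_hook and ring3 below 0.012 m or distance between carrier2_hook and ring4 below 0.012 m) and (distance between carrier3_hook and ring1 below 0.012 m or distance between carrier3_hook and ring2 below 0.012 m or distance between carrier3_hook and ring3 below 0.012 m or distance between carrier3_hook and ring4 below 0.012 m) and (distance between carrier4_hook and ring1 below 0.012 m or distance between carrier4_hook and ring2 below 0.012 m or distance between carrier4_hook and ring3 below 0.012 m or distance between carrier4_hook and ring4 below 0.012 m)), for 0.3 s.
3. the selector points at the long bar (within 0.15 rad) (value of joint selector between 1.05 and 1.35 rad), for 0.2 s.
At the end, for the whole second after the job is handed in: The air slider is within 6 mm of the long tick (0.074 to 0.086), the selector within 0.15 rad of the long bar, and every carrier present hangs on the rail, still, released and upright (tilt under 0.2 rad), its hook point within 12 mm of one of the four rings' points (all of step 1 and all of step 2 and all of step 3); the robot touches nothing.
It fails at once if a carrier is lifted onto or off the rail (hook point over 22 mm above the rail's axis) other than left of all rings ((z of carrier1_hook in the frame of ring4 above 0.022 m and y of carrier1_hook in the frame of ring4 between -0.24 and 0.012 m and x of carrier1_hook in the frame of ring4 between -0.05 and 0.05 m) or (z of carrier2_hook in the frame of ring4 above 0.022 m and y of carrier2_hook in the frame of ring4 between -0.24 and 0.012 m and x of carrier2_hook in the frame of ring4 between -0.05 and 0.05 m) or (z of carrier3_hook in the frame of ring4 above 0.022 m and y of carrier3_hook in the frame of ring4 between -0.24 and 0.012 m and x of carrier3_hook in the frame of ring4 between -0.05 and 0.05 m) or (z of carrier4_hook in the frame of ring4 above 0.022 m and y of carrier4_hook in the frame of ring4 between -0.24 and 0.012 m and x of carrier4_hook in the frame of ring4 between -0.05 and 0.05 m)).
It fails at once if another thing on the bench is moved more than 50 mm or knocked over (distance of any of tube_rack, wash_bottle, tip_box from where it was at the start of the episode above 0.05 m or angle between any of tube_rack, wash_bottle, tip_box's own z axis and vertical above 0.5 rad).
Of carrier1, carrier2, carrier3, carrier4 only 3 to 4 are there at a start; the rules pass over those that are not, and their reading is None.
At some moment in a run one of carrier1, carrier2, carrier3, carrier4 may be knocked a few centimetres aside while the robot is not near it.
It also fails if it takes over 210 s, if anything falls off the work surface, if the arm or the gripper's body presses on something with over 40 N, if the wrist force passes 120 N, or if a joint passes its speed limit or range.

## Working session

There is one attempt and no reset: what is moved stays moved. The work goes in short steps, Python scripts to look and compute and a shell command to move; the robot and the scene stay as the last step left them, time stands still between calls to the robot, and variables do not carry over. Pictures are saved under pics/ and viewed, and the job is handed in when it is done.

```bash
ls; mkdir -p pics; python3 - <<'E'
from station import telemetry, eyes
import cv2,numpy as np
s=telemetry.state()
print({k:np.round(v,3).tolist() for k,v in s.items()})
for n in("top","side","wrist"):
    d=eyes.get_image(n); cv2.imwrite(f"pics/{n}0.png",d["pixels"][:,:,::-1]); np.savez(f"pics/{n}0.npz",**d)
    print(n,d["fx"],d["fy"],d["cx"],d["cy"],np.round(d["camera_from_world"],3).tolist())
E
```

```text
pics
{'time_s': 0.0, 'qpos': [1.285, 0.241, 0.004, 1.335, 0.0, 1.571], 'joint_vel': [0.0, 0.001, -0.0, 0.001, -0.001, -0.0], 'effort': [-0.001, -37.232, 25.241, 0.017, -0.0, 0.0], 'tool_pos': [0.141, 0.479, 0.23], 'orientation': [[-0.001, -0.959, 0.282], [-0.002, 0.282, 0.959], [-1.0, 0.0, -0.002]], 'wrist_force': [-0.41, -0.07, 0.127], 'wrist_torque': [0.005, 0.005, -0.032], 'opening': 0.086}
top 499.47618631834246 499.47618631834246 310.1541124097743 244.42719056638302 [[-0.02, -1.0, -0.013, 0.09], [-0.996, 0.021, -0.09, 0.58], [0.09, 0.011, -0.996, 1.491], [0.0, 0.0, 0.0, 1.0]]
side 580.2720252548851 580.2720252548851 314.70736393727447 247.38523166703433 [[0.737, -0.676, 0.006, -0.337], [-0.416, -0.46, -0.785, 0.373], [0.533, 0.576, -0.62, 1.518], [0.0, 0.0, 0.0, 1.0]]
wrist 371.51063203708344 371.51063203708344 317.4327082024235 240.25091466333097 [[0.281, 0.96, -0.002, -0.499], [0.907, -0.265, 0.326, -0.042], [0.312, -0.094, -0.945, 0.383], [0.0, 0.0, 0.0, 1.0]]
```

View pics/top0.png

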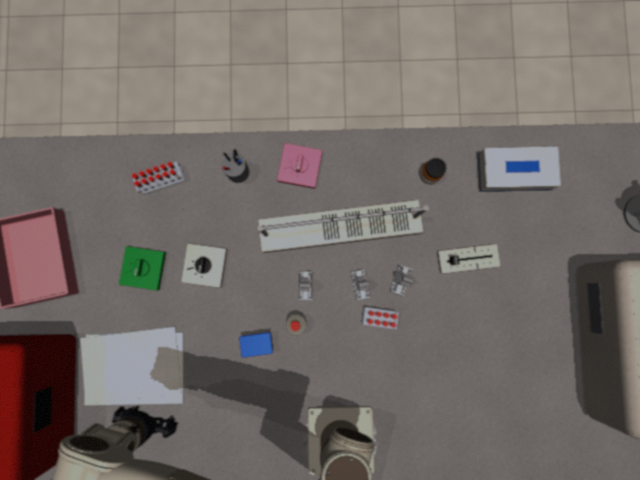

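View pics/side0.png

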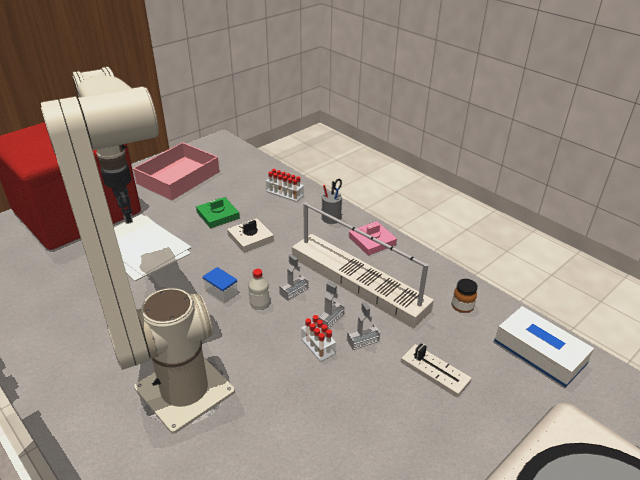

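View pics/wrist0.png

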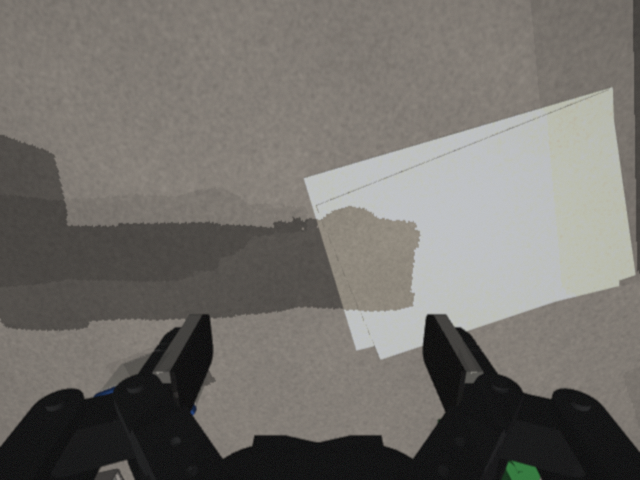

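```bash
python3 - <<'E'
import cv2,numpy as np
a=cv2.imread("pics/top0.png")
c=lambda x0,y0,x1,y1,w,h:cv2.resize(a[y0:y1,x0:x1],(w,h),interpolation=cv2.INTER_CUBIC)
top=np.hstack([c(430,235,510,285,400,250),c(120,235,232,305,400,250)])
bot=c(240,190,440,340,800,350*1) if 0 else c(250,195,440,305,800,463)
cv2.imwrite("pics/crop0.png",np.vstack([top,bot])[:600])
b=cv2.imread("pics/side0.png")
cv2.imwrite("pics/crop0s.png",np.vstack([cv2.resize(b[330:400,390:490],(400,280),interpolation=cv2.INTER_CUBIC),cv2.resize(b[190:260,190:290],(400,280),interpolation=cv2.INTER_CUBIC)]))
E
```

```text
(no output)
```

View pics/crop0.png

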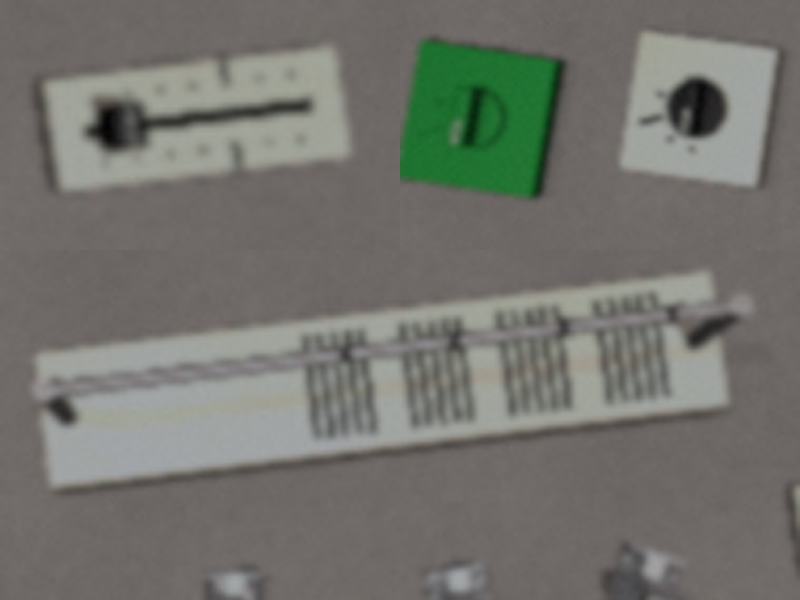

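View pics/crop0s.png

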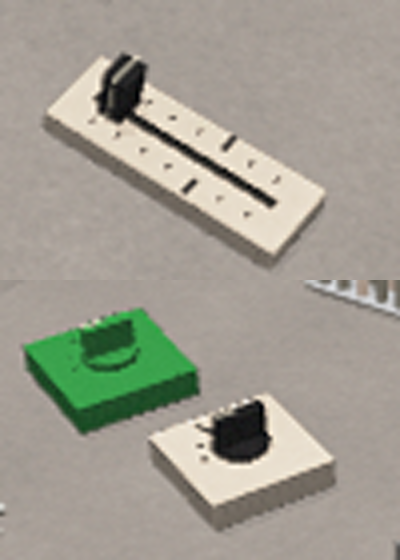

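```bash
cat > h.py <<'E'
import numpy as np,cv2
from station import telemetry,eyes
def cloud(d):
    z=d["range_z"];v,u=np.mgrid[0:480,0:640]
    P=np.stack([(u-d["cx"])/d["fx"]*z,(v-d["cy"])/d["fy"]*z,z],-1)
    T=np.linalg.inv(d["camera_from_world"]); W=P@T[:3,:3].T+T[:3,3]
    W[z<=0]=np.nan; return W
def ray(d,u,v,h):
    T=np.linalg.inv(d["camera_from_world"]);r=T[:3,:3]@[(u-d["cx"])/d["fx"],(v-d["cy"])/d["fy"],1];o=T[:3,3]
    return o+r*(h-o[2])/r[2]
def pix(d,p):
    q=d["camera_from_world"]@np.r_[p,1]; return d["fx"]*q[0]/q[2]+d["cx"],d["fy"]*q[1]/q[2]+d["cy"]
def shot(name,fn):
    d=eyes.get_image(name);d=dict(d);cv2.imwrite(f"pics/{fn}.png",d["pixels"][:,:,::-1]);np.savez(f"pics/{fn}.npz",**d);return d
def load(fn): 
    f=np.load(f"pics/{fn}.npz");return {k:f[k] for k in f}
E
python3 - <<'E'
from h import *
for n in("top0","side0"):
    d=load(n);W=cloud(d)
    def rect(box,zl,zh,lab):
        x0,y0,x1,y1=box
        m=(W[...,0]>x0)&(W[...,0]<x1)&(W[...,1]>y0)&(W[...,1]<y1)&(W[...,2]>zl)&(W[...,2]<zh)
        q=W[m]
        if len(q)<5: print(lab,len(q));return
        (c,s,a)=cv2.minAreaRect((q[:,:2]*1000).astype(np.float32))
        print(n,lab,len(q),np.round(c,1),np.round(s,1),round(a,1),"z",np.round(np.median(q[:,2]),4))
        return q
    rect((.4,-.3,.75,.35),.042,.06,"station")
    q=rect((.4,-.3,.75,.4),.19,.215,"rail")
    if q is not None:
        l=cv2.fitLine(q[:,:2].astype(np.float32),cv2.DIST_HUBER,0,.01,.01).ravel();print(l, q[:,1].min(),q[:,1].max())
    rect((.3,-.5,.6,-.25),.014,.027,"air")
    rect((.3,-.5,.6,-.25),.05,.07,"grip")
    rect((.3,.28,.6,.46),.024,.036,"sel")
    rect((.3,.28,.6,.46),.06,.075,"bar")
    m=(W[...,2]>.115)&(W[...,2]<.15)&(W[...,0]>.3)&(W[...,0]<.6)&(W[...,1]>-.25)&(W[...,1]<.2)
    k,lb,st,_=cv2.connectedComponentsWithStats(m.astype(np.uint8),connectivity=8)
    for i in range(1,k):
        q=W[lb==i]
        if len(q)>5:
            c,s,a=cv2.minAreaRect((q[:,:2]*1000).astype(np.float32));print("tab",len(q),np.round(c,1),np.round(s,1),round(a,1),q[:,2].max())
E
```

```text
top0 station 4635 [559.1 -21.6] [253.3 490.3] 5.7 z 0.0492
top0 rail 652 [634.7 -13.2] [ 13.2 461.1] 5.7 z 0.203
[ 0.10054909 -0.9949321   0.63490134 -0.01456526] -0.24281748330365352 0.21632655852631955
top0 air 1156 [ 529.5 -403.4] [ 69.8 181.2] 5.7 z 0.0192
top0 grip 69 [ 524.3 -351.1] [27.5 21. ] 6.4 z 0.0586
top0 sel 1224 [525.4 402.3] [121.5 119.9] 81.4 z 0.0297
top0 bar 92 [420.6 352.3] [274.   35.1] 25.3 z 0.0663
tab 57 [ 468.3 -194. ] [29.6 14.2] 79.1 0.1470093196436857
tab 49 [457.5 -71.1] [11.5 29.9] 10.1 0.145697793711274
tab 53 [457.7  93.7] [27.9 11.2] 89.0 0.14612102877206645
tab 79 [345.5 122.5] [25.5 24.8] 88.0 0.13759733063784552
side0 station 3503 [548.4 -18.6] [277.5 497. ] 5.9 z 0.0505
side0 rail 495 [632.4 -13.1] [ 20.9 464. ] 5.9 z 0.2034
[ 0.10189718 -0.99479496  0.6335127  -0.03090051] -0.24407997698926887 0.21854442803869645
side0 air 1302 [ 527.4 -401. ] [ 77.2 182.6] 5.5 z 0.0205
side0 grip 80 [ 521.6 -350.9] [31.8 21.5] 1.4 z 0.0604
side0 sel 516 [521.2 400.8] [124.8 124.6] 82.3 z 0.0304
side0 bar 68 [420.5 355. ] [276.   34.7] 25.4 z 0.0666
tab 80 [454.2  96.3] [34.3 19. ] 88.4 0.14534586993530518
tab 79 [342.8 124.5] [29.5 23.8] 48.7 0.13816666061731708
tab 99 [454.3 -70. ] [16.4 35. ] 12.0 0.14572801570692162
tab 91 [ 465.1 -192. ] [37.8 15. ] 74.0 0.14708711735869384
```

```bash
cat >> h.py <<'E'
def go(p,head=None,s=None):
    """print shift in tool axes and turn for TCP target p and jaw heading (deg)"""
    s=s or telemetry.state();R=np.array(s["orientation"]);t=np.array(s["tool_pos"])
    h0=np.degrees(np.arctan2(R[1,2],R[0,2]));tr=0 if head is None else np.radians(((h0-head)+90)%180-90)
    print("t",round(s["time_s"],2),"tcp",np.round(t,4),"head",round(h0,2),"open",round(s["opening"],4),"F",np.round(s["wrist_force"],1),"| shift",np.round(R.T@(np.array(p)-t),4),"turn",round(tr,3))
E
python3 - <<'E'
from h import *
d=load("top0")
a=ray(d,474.8,248.6,.02);b=ray(d,477.6,266,.02);print(a,b,(a+b)/2)
go((.5235,-.351,.15),5.7)
go((.48,0,.25),5.7)
E
```

```text
[ 0.55863024 -0.42118676  0.02      ] [ 0.50566154 -0.42700704  0.02      ] [ 0.53214589 -0.4240969   0.02      ]
t 0.15 tcp [0.1408 0.4793 0.2306] head 73.62 open 0.0856 F [ 0.7  0.5 -0.5] | shift [ 0.0817 -0.6012 -0.6885] turn 1.185
t 0.15 tcp [0.1408 0.4793 0.2306] head 73.62 open 0.0856 F [ 0.7  0.5 -0.5] | shift [-0.0188 -0.4605 -0.3642] turn 1.185
```

```bash
python3 -m creep '[[1,-0.03,-0.46,-0.364,1.185],[1,-0.03,-0.46,-0.364,1.185],[1,-0.03,-0.46,-0.364,1.185],[1,-0.03,-0.46,-0.364,1.185],[1,-0.03,-0.46,-0.364,1.185],[1,-0.03,-0.46,-0.364,1.185],[1,-0.03,-0.46,-0.364,1.185],[1,-0.03,-0.46,-0.364,1.185]]' 30; python3 -c "
from h import *
go((.5235,-.351,.15),5.7)"
```

```text
time_s: 1.15
tool_pos: [0.4298, 0.07, 0.2568]
orientation: [[-0.0, -0.099, 0.995], [-0.001, 0.995, 0.099], [-1.0, -0.001, -0.0]]
wrist_force: [0.6, 0.5, 0.1]
opening: 0.0852
t 1.15 tcp [0.4298 0.07   0.2568] head 5.7 open 0.0852 F [0.6 0.5 0.1] | shift [ 0.1073 -0.4281  0.0514] turn -0.0
```

```bash
python3 -m creep '[[1,0,-0.428,0.051,0],[1,0,-0.428,0.051,0],[1,0,-0.428,0.051,0],[1,0,-0.428,0.051,0],[1,0,-0.428,0.051,0],[1,0,-0.428,0.051,0],[1,0.05,-0.428,0.051,0],[1,0.1,-0.428,0.051,0]]'; python3 -c "
from h import *
d=shot('wrist','w1');W=cloud(d)
m=(W[...,0]>.45)&(W[...,0]<.6)&(W[...,1]>-.45)&(W[...,1]<-.3)&(W[...,2]>.052)&(W[...,2]<.068)
q=W[m];print(len(q));print(cv2.minAreaRect((q[:,:2]*1000).astype(np.float32)))
go((.5235,-.351,.03),5.7)"
```

```text
time_s: 2.15
tool_pos: [0.5243, -0.3553, 0.1571]
orientation: [[0.004, -0.096, 0.995], [-0.005, 0.995, 0.096], [-1.0, -0.005, 0.004]]
wrist_force: [0.4, 0.2, -0.4]
opening: 0.0858
1239
((525.5964965820312, -351.30572509765625), (29.068849563598633, 20.736003875732422), 4.684947490692139)
t 2.2 tcp [ 0.5189 -0.3515  0.1459] head 5.5 open 0.0855 F [-2.8  1.6 -6.5] | shift [ 0.1158 -0.0007  0.0059] turn -0.003
```

View pics/w1.png

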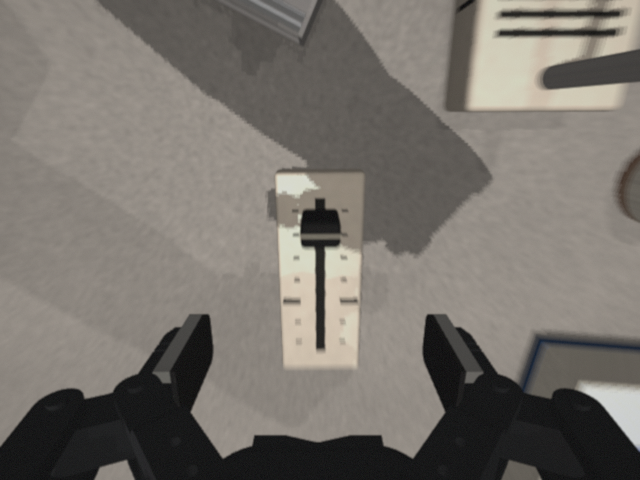

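```bash
python3 -c "
from h import *
d=load('w1')
print(ray(d,291,300,.02),ray(d,348.5,299.5,.02),ray(d,320.5,237,.06))
go((.5245,-.351,.031),5.7)"
```

```text
[ 0.5078614  -0.42376086  0.02      ] [ 0.55637981 -0.41867819  0.02      ] [ 0.52537066 -0.35168165  0.06      ]
t 2.2 tcp [ 0.5189 -0.3515  0.1459] head 5.5 open 0.0855 F [-2.8  1.6 -6.5] | shift [ 0.1148 -0.0008  0.0069] turn -0.003
```

```bash
python3 -m creep '[[1,0.05,0,0.007,0],[1,0.1,0,0.007,0],[1,0.115,0,0.007,0],[1,0.115,0,0.007,0],[0,0.115,0,0.007,0],[0,0.115,0,0.007,0],[0,0.115,0,0.007,0],[0,0.115,0,0.007,0]]' 30;python3 -c "
from h import *
go((.5305,-.422,.031),5.7)"
```

```text
time_s: 3.2
tool_pos: [0.5263, -0.3508, 0.0326]
orientation: [[-0.007, -0.096, 0.995], [0.004, 0.995, 0.096], [-1.0, 0.005, -0.007]]
wrist_force: [3.0, 0.8, 4.8]
opening: 0.0274
t 3.2 tcp [ 0.5263 -0.3508  0.0326] head 5.52 open 0.0274 F [3.  0.8 4.8] | shift [ 0.0012 -0.0713 -0.0027] turn -0.003
```

```bash
python3 -m creep '[[0,0,-0.02,0,0],[0,0,-0.04,0,0],[0,0,-0.06,0,0],[0,0,-0.071,0,0],[0,0,-0.071,0,0],[0,0,-0.071,0,0],[1,0,-0.071,0,0],[1,0,-0.071,0,0]]';python3 -m creep '[[1,0,0,0,0],[1,-0.04,0,0,0],[1,-0.1,0,0,0],[1,-0.12,0,0,0],[1,-0.12,0,0,0],[1,-0.12,0,0,0]]'; python3 -c "
from h import *
d=shot('wrist','w2');W=cloud(d)
m=(W[...,0]>.45)&(W[...,0]<.6)&(W[...,1]>-.5)&(W[...,1]<-.3)&(W[...,2]>.052)&(W[...,2]<.068)
q=W[m];print(len(q));print(cv2.minAreaRect((q[:,:2]*1000).astype(np.float32)))
go((.5305,-.422,.031),5.7)"
```

```text
time_s: 4.2
tool_pos: [0.5323, -0.4204, 0.0314]
orientation: [[-0.01, -0.097, 0.995], [0.006, 0.995, 0.097], [-1.0, 0.007, -0.009]]
wrist_force: [-0.4, 0.2, -0.4]
opening: 0.0628
time_s: 4.95
tool_pos: [0.5326, -0.4204, 0.1495]
orientation: [[-0.012, -0.097, 0.995], [0.008, 0.995, 0.097], [-1.0, 0.009, -0.011]]
wrist_force: [-0.8, 0.2, -0.5]
opening: 0.0856
1270
((532.5736083984375, -421.9001770019531), (29.197792053222656, 19.378067016601562), 6.716698169708252)
t 5.0 tcp [ 0.5323 -0.4202  0.149 ] head 5.55 open 0.0855 F [-0.6 -0.5  0.1] | shift [ 0.118  -0.0027 -0.0006] turn -0.003
```

View pics/w2.png

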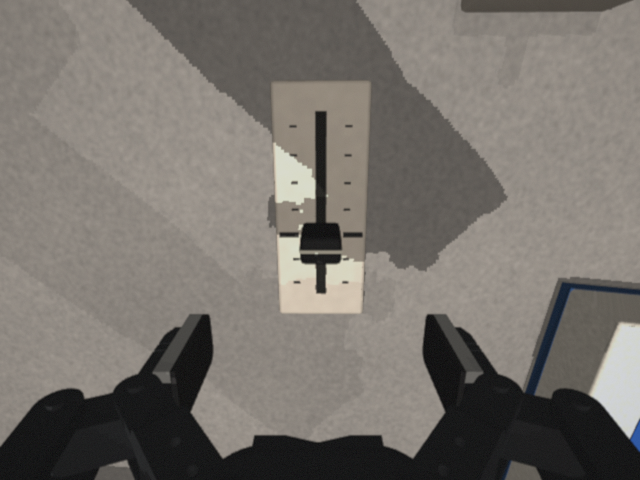

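```bash
python3 -c "
from h import *
d=load('w2')
print(ray(d,289,235,.02),ray(d,352,235,.02),ray(d,321,250,.06))
a=.02
for v in (126,155,183,210,235,259,283): print(v,ray(d,294,v,.02)[:2])
"
```

```text
[ 0.50843518 -0.42695127  0.02      ] [ 0.55702215 -0.4220119   0.02      ] [ 0.53300715 -0.42223282  0.06      ]
126 [ 0.5060268 -0.3459255]
155 [ 0.50758352 -0.36593977]
183 [ 0.5091601  -0.38620935]
210 [ 0.51075385 -0.40669965]
235 [ 0.51229848 -0.42655852]
259 [ 0.51384805 -0.44648084]
283 [ 0.51546745 -0.46730105]
```

```bash
python3 -c "
from h import *
d=shot('side','s3')
a=d['pixels'][325:410,385:485,::-1]
cv2.imwrite('pics/s3c.png',cv2.resize(a,None,fx=6,fy=6,interpolation=cv2.INTER_CUBIC))
"
```

```text
(no output)
```

View pics/s3c.png

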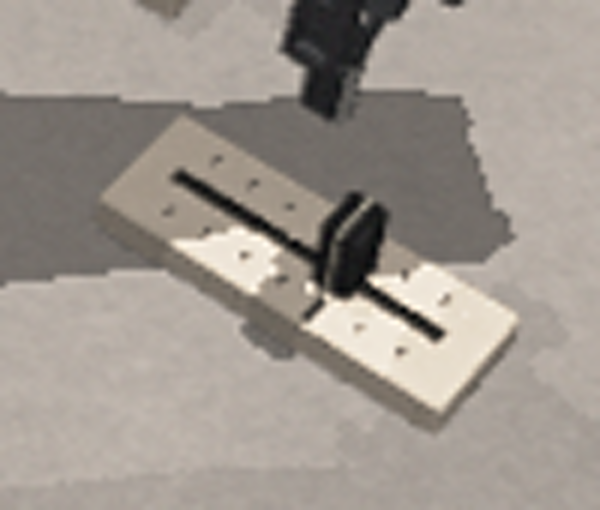

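```bash
python3 -c "
from h import *
go((.43,.06,.28),0)"
```

```text
t 5.05 tcp [ 0.5323 -0.4203  0.1489] head 5.55 open 0.0853 F [ 0.4  0.5 -1.4] | shift [-0.1257  0.4891 -0.057 ] turn 0.097
```

```bash
python3 -m creep '[[1,-0.06,0.0,-0.02,0],[1,-0.12,0.04,-0.05,0],[1,-0.126,0.51,-0.025,0.1],[1,-0.126,0.51,-0.025,0.1],[1,-0.126,0.51,-0.025,0.1],[1,-0.126,0.51,-0.025,0.1],[1,-0.126,0.51,-0.025,0.1],[1,-0.126,0.51,-0.025,0.1]]';python3 -m creep '[[1,0,0.13,0.0,0],[1,0,0.13,0.0,0],[1,0,0.13,0.0,0],[1,0,0.13,0.0,0],[1,0,0.13,0.0,0]]'; python3 -c "
from h import *
d=shot('wrist','w4');W=cloud(d)
m=(W[...,0]>.38)&(W[...,0]<.55)&(W[...,1]>0)&(W[...,1]<.17)&(W[...,2]>.13)&(W[...,2]<.15)
q=W[m];print(len(q));print(cv2.minAreaRect((q[:,:2]*1000).astype(np.float32)))
go((.456,.095,.107),0)"
```

```text
time_s: 6.05
tool_pos: [0.4647, -0.0176, 0.2741]
orientation: [[-0.015, 0.004, 1.0], [0.009, 1.0, -0.004], [-1.0, 0.009, -0.015]]
wrist_force: [-0.1, 0.5, 0.3]
opening: 0.0854
time_s: 6.68
tool_pos: [0.4651, 0.111, 0.2747]
orientation: [[-0.016, 0.006, 1.0], [0.008, 1.0, -0.006], [-1.0, 0.008, -0.016]]
wrist_force: [-0.4, -0.5, 0.0]
opening: 0.0856
581
((459.1956481933594, 95.34149169921875), (30.650585174560547, 12.004812240600586), 89.1316909790039)
t 6.72 tcp [0.4652 0.1108 0.2749] head -0.35 open 0.0856 F [-0.4 -0.7  0.3] | shift [ 0.1679 -0.0173 -0.0064] turn -0.006
```

View pics/w4.png

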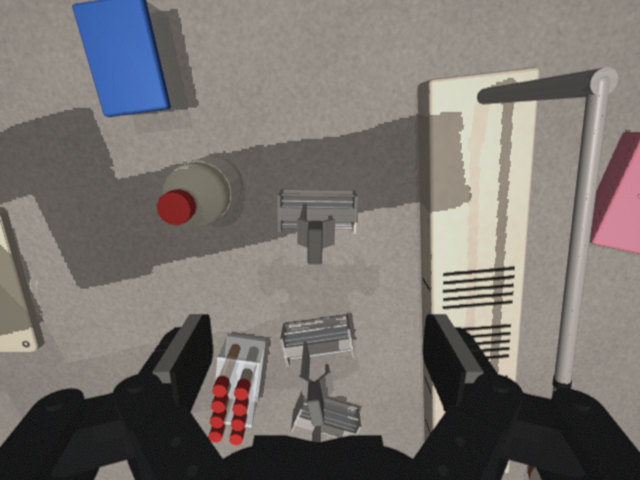

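```bash
python3 -c "
from h import *
go((.458,.095,.115),-.9)"; python3 -m creep '[[0.7,0.05,-0.0165,-0.006,0.01],[0.7,0.1,-0.017,-0.005,0.01],[0.7,0.15,-0.017,-0.0045,0.01],[0.7,0.16,-0.017,-0.0045,0.01],[0.7,0.16,-0.017,-0.0045,0.01]]'; python3 -c "
from h import *
go((.458,.095,.115),-.9)"
```

```text
t 6.72 tcp [0.4652 0.1108 0.2749] head -0.35 open 0.0856 F [-0.4 -0.7  0.3] | shift [ 0.1598 -0.0172 -0.0045] turn 0.01
time_s: 7.35
tool_pos: [0.4585, 0.0944, 0.1154]
orientation: [[-0.016, 0.018, 1.0], [0.008, 1.0, -0.018], [-1.0, 0.008, -0.016]]
wrist_force: [-0.7, -0.2, 1.2]
opening: 0.06
t 7.35 tcp [0.4585 0.0944 0.1154] head -1.02 open 0.06 F [-0.7 -0.2  1.2] | shift [ 0.0004  0.0006 -0.0005] turn -0.002
```

```bash
python3 -m creep '[[0,0,0,0,0],[0,0,0,0,0],[0,0,0,0,0],[0,0,0,0,0],[0,0,0,0,0],[0,-0.02,0,0,0],[0,-0.02,0,0,0]]' 70; python3 -c "
from h import *
d=shot('side','s5');x=d['pixels'][180:360,180:440,::-1]
cv2.imwrite('pics/s5c.png',cv2.resize(x,None,fx=3,fy=3,interpolation=cv2.INTER_CUBIC))
go((.55,.1,.275),5.75)"
```

```text
time_s: 8.22
tool_pos: [0.4594, 0.0945, 0.1361]
orientation: [[-0.014, 0.018, 1.0], [0.009, 1.0, -0.017], [-1.0, 0.008, -0.014]]
wrist_force: [0.2, 0.3, -3.1]
opening: 0.0102
t 8.28 tcp [0.4588 0.0944 0.1353] head -1.0 open 0.0104 F [ 0.3 -0.4 -2. ] | shift [-0.1411  0.0084  0.0889] turn -0.118
```

View pics/s5c.png

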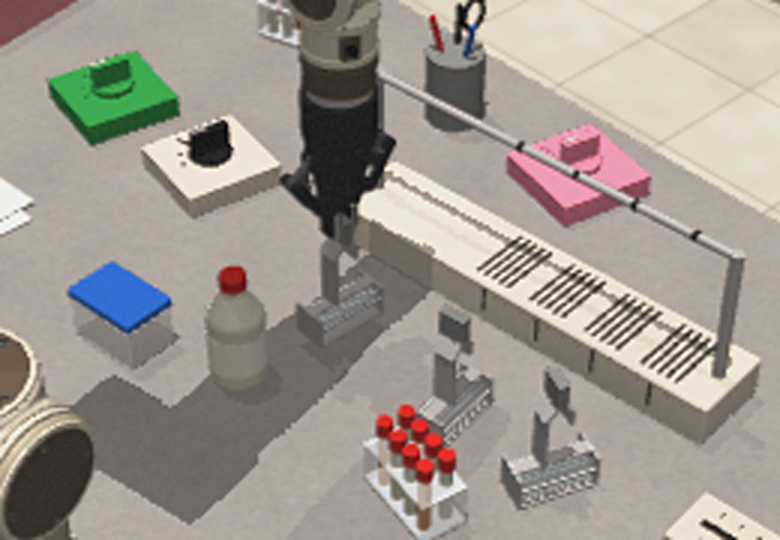

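```bash
python3 -m creep '[[0,-0.05,0,0,-0.03],[0,-0.1,0,0,-0.08],[0,-0.121,0,0.02,-0.118],[0,-0.121,0,0.023,-0.118],[0,-0.121,0,0.023,-0.118],[0,-0.121,0,0.023,-0.118]]'; python3 -c "
from h import *
go((.6215,.1064,.256),5.75)"
```

```text
time_s: 9.02
tool_pos: [0.482, 0.0927, 0.2538]
orientation: [[-0.02, -0.1, 0.995], [0.008, 0.995, 0.1], [-1.0, 0.01, -0.019]]
wrist_force: [0.2, -0.2, -2.8]
opening: 0.0107
t 9.03 tcp [0.482  0.0927 0.2538] head 5.75 open 0.0107 F [ 0.2 -0.2 -2.8] | shift [-0.0049 -0.0003  0.1401] turn -0.0
```

```bash
python3 -m creep '[[0,-0.003,0,0.03,0],[0,-0.004,0,0.07,0],[0,-0.005,0,0.11,0],[0,-0.005,0,0.14,0],[0,-0.005,0,0.14,0],[0,-0.005,0,0.14,0]]'; python3 -c "
from h import *
d=shot('side','s6');x=d['pixels'][180:330,260:440,::-1]
cv2.imwrite('pics/s6c.png',cv2.resize(x,None,fx=4,fy=4,interpolation=cv2.INTER_CUBIC))
go((.6215,.1064,.256),5.75)"
```

```text
time_s: 9.78
tool_pos: [0.6202, 0.1066, 0.2548]
orientation: [[-0.024, -0.1, 0.995], [0.007, 0.995, 0.1], [-1.0, 0.009, -0.023]]
wrist_force: [-0.5, 1.6, -3.2]
opening: 0.0102
t 9.82 tcp [0.6202 0.1067 0.2555] head 5.75 open 0.0103 F [-0.2  0.2 -2.2] | shift [-0.0005 -0.0004  0.0013] turn 0.0
```

View pics/s6c.png

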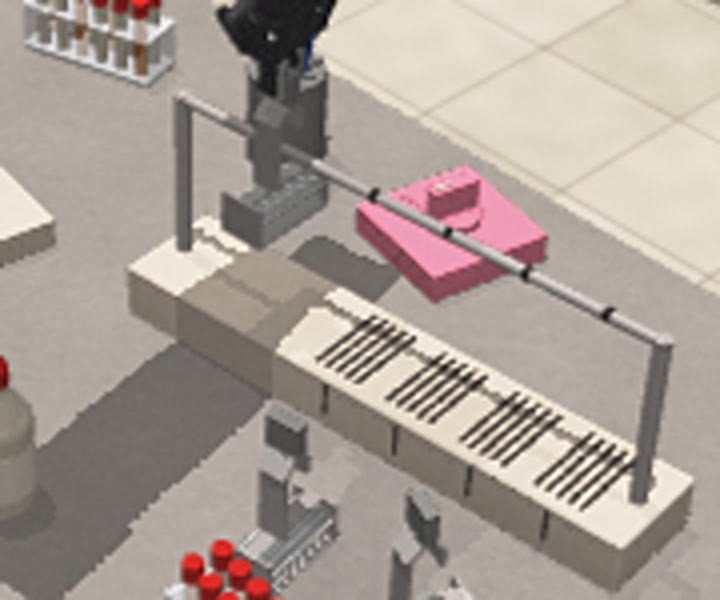

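```bash
python3 -m creep '[[0,0.01,0,0.001,0],[0,0.02,0,0.001,0],[0,0.03,0,0.001,0],[0,0.036,0,0.001,0],[0,0.04,0,0.001,0],[0,0.04,0,0.001,0]]'; python3 -c "
from h import *
go((.6215,.1064,.213),5.75)"
```

```text
time_s: 10.58
tool_pos: [0.6225, 0.1073, 0.2174]
orientation: [[-0.016, -0.1, 0.995], [0.008, 0.995, 0.1], [-1.0, 0.01, -0.015]]
wrist_force: [4.0, -0.2, 4.1]
opening: 0.0104
t 10.57 tcp [0.6225 0.1073 0.2174] head 5.75 open 0.0104 F [ 4.  -0.2  4.1] | shift [ 0.0044 -0.0009 -0.001 ] turn -0.0
```

```bash
python3 -c "
from h import *
d=load('side0');t=load('top0')
for u,v in((374,194),(448,231),(525,273),(607,314)): print('side',ray(d,260+u/4,180+v/4,.203)[:2])
for u,v in((347,353),(455,339),(562,325),(672,311)): print('top',ray(t,250+u*190/800,195+v*110/463,.203)[:2])
for y in(.03,-.04,-.11,-.18): print('model',np.array([.6345,-.0132])+y*np.array([-.1003,.995]))
import sys
g=np.array([.6345,-.0132])-.11*np.array([-.1003,.995]); go((*g,.2174),5.75)"
```

```text
side [0.63011309 0.01764691]
side [ 0.63779868 -0.05081919]
side [ 0.64242113 -0.12187361]
side [ 0.65030154 -0.1914324 ]
top [0.47189346 0.01887002]
top [ 0.47935526 -0.04965476]
top [ 0.48682903 -0.11753953]
top [ 0.4942632  -0.18731043]
model [0.631491 0.01665 ]
model [ 0.638512 -0.053   ]
model [ 0.645533 -0.12265 ]
model [ 0.652554 -0.1923  ]
t 10.57 tcp [0.6225 0.1073 0.2174] head 5.75 open 0.0104 F [ 4.  -0.2  4.1] | shift [-2.300e-03 -2.311e-01 -1.000e-04] turn -0.0
```

```bash
python3 -m creep '[[0,-0.001,-0.03,0,0],[0,-0.001,-0.07,0,0],[0,-0.002,-0.11,0,0],[0,-0.002,-0.15,0,0],[0,-0.002,-0.19,0,0],[0,-0.0025,-0.22,0,0],[0,-0.0025,-0.23,0,0],[0,-0.0025,-0.23,0,0]]'; python3 -c "
from h import *
go((.6455,-.1215,.2174),5.75)
d=shot('side','s7');x=d['pixels'][180:330,260:440,::-1]
cv2.imwrite('pics/s7c.png',cv2.resize(x,None,fx=4,fy=4,interpolation=cv2.INTER_CUBIC))"
```

```text
time_s: 11.58
tool_pos: [0.6457, -0.1221, 0.2175]
orientation: [[-0.016, -0.099, 0.995], [0.007, 0.995, 0.099], [-1.0, 0.009, -0.015]]
wrist_force: [1.7, -0.7, -0.8]
opening: 0.0108
t 11.57 tcp [ 0.6457 -0.1221  0.2175] head 5.7 open 0.0108 F [ 1.7 -0.7 -0.8] | shift [ 0.0001  0.0006 -0.0001] turn -0.001
```

View pics/s7c.png

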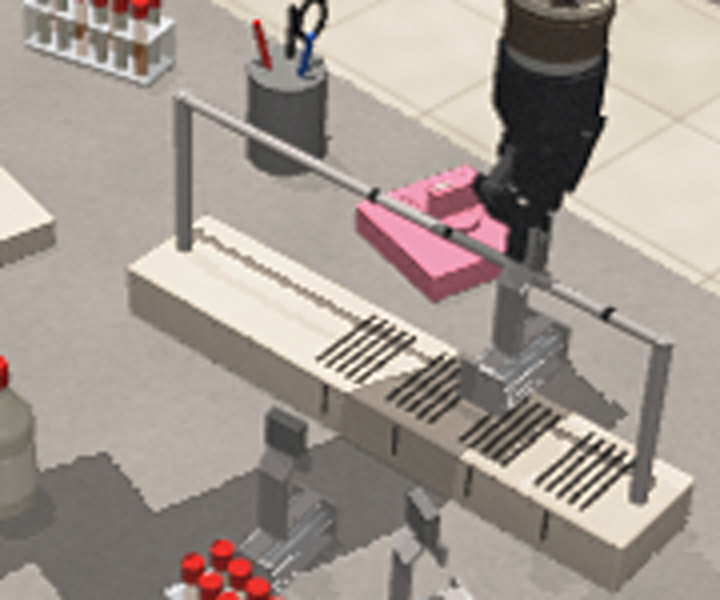

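```bash
python3 -m creep '[[0,0.001,0,0,0],[0,0.001,0,0,0],[0.3,0.001,0,0,0],[0.5,0.001,0,0,0],[0.6,0,0,0,0],[0.6,-0.03,0,0,0],[0.6,-0.065,0,0,0],[0.6,-0.065,0,0,0]]'; python3 -c "
from h import *
d=shot('wrist','w8')
go((.456,-.07,.3),10)
W=cloud(d)
m=(W[...,0]>.56)&(W[...,0]<.75)&(W[...,1]>-.2)&(W[...,1]<0)&(W[...,2]>.225)&(W[...,2]<.25)
q=W[m];print(len(q));print(cv2.minAreaRect((q[:,:2]*1000).astype(np.float32)),q[:,2].max())
"
```

```text
time_s: 12.62
tool_pos: [0.6479, -0.1222, 0.2863]
orientation: [[-0.01, -0.1, 0.995], [0.006, 0.995, 0.1], [-1.0, 0.007, -0.009]]
wrist_force: [-0.2, 0.4, -0.3]
opening: 0.0512
t 12.68 tcp [ 0.6472 -0.1221  0.2841] head 5.74 open 0.0512 F [ 0.3 -0.1 -1.1] | shift [-0.0131  0.071  -0.1853] turn -0.074
1198
((646.6690673828125, -119.27890014648438), (12.024309158325195, 29.98826789855957), 5.850539684295654) 0.24138082769095426
```

View pics/w8.png

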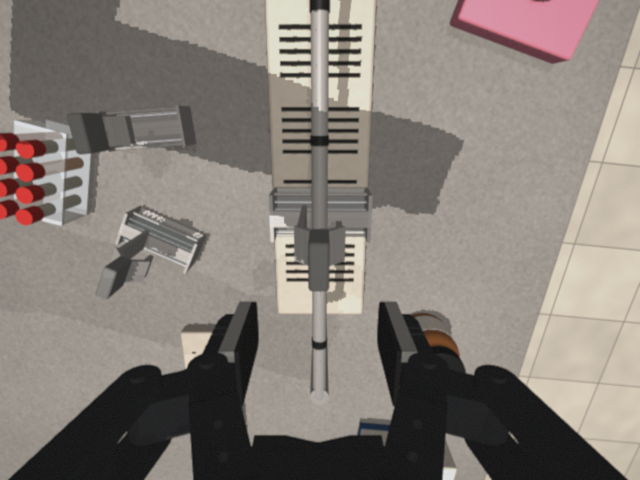

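```bash
python3 -c "
from h import *
d=load('w8')
print(ray(d,320,140.5,.2045),ray(d,319.5,345.5,.2045),ray(d,319,3,.2045))
"; python3 -m creep '[[1,-0.012,0.02,-0.1,0],[1,-0.012,0.071,-0.185,-0.074],[1,-0.012,0.071,-0.185,-0.074],[1,-0.012,0.071,-0.185,-0.074],[1,-0.012,0.071,-0.185,-0.074],[1,-0.012,0.071,-0.185,-0.074]]';  python3 -c "
from h import *
d=shot('wrist','w9')
go((.456,-.07,.115),10)
W=cloud(d)
m=(W[...,0]>.38)&(W[...,0]<.53)&(W[...,1]>-.14)&(W[...,1]<0)&(W[...,2]>.13)&(W[...,2]<.15)
q=W[m];print(len(q));print(cv2.minAreaRect((q[:,:2]*1000).astype(np.float32)),q[:,2].max())
"
```

```text
[ 0.6405515  -0.05296609  0.2045    ] [ 0.65474103 -0.19330217  0.2045    ] [0.63276343 0.0170328  0.2045    ]
time_s: 13.42
tool_pos: [0.4576, -0.0704, 0.2986]
orientation: [[-0.012, -0.173, 0.985], [0.007, 0.985, 0.173], [-1.0, 0.009, -0.011]]
wrist_force: [0.2, -0.7, 0.8]
opening: 0.0854
t 13.47 tcp [ 0.4577 -0.0704  0.2984] head 9.97 open 0.0856 F [-0.2  0.3  0.1] | shift [ 0.1834 -0.001   0.0005] turn -0.001
524
((458.6242370605469, -70.310546875), (11.920971870422363, 30.325801849365234), 10.2408447265625) 0.14331310609299808
```

View pics/w9.png

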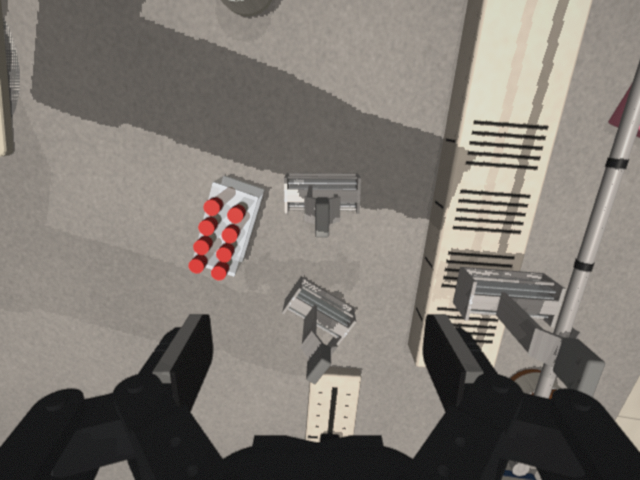

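```bash
python3 -m creep '[[0.7,0.05,0,0.001,0],[0.7,0.1,0,0.002,0],[0.7,0.15,0,0.0025,0],[0.7,0.183,0,0.0025,0],[0.7,0.183,0,0.0025,0],[0.7,0.183,0,0.0025,0]]';  python3 -c "
from h import *
go((.458,-.0705,.115),10.2)";python3 -m creep '[[0,0,0,0,0],[0,0,0,0,0],[0,0,0,0,0],[0,0,0,0,0],[0,0,0,0,0],[0,-0.03,0,0,0],[0,-0.03,0,0,0]]' 70;  python3 -c "
from h import *
d=shot('side','s10');x=d['pixels'][200:380,240:440,::-1]
cv2.imwrite('pics/s10c.png',cv2.resize(x,None,fx=3,fy=3,interpolation=cv2.INTER_CUBIC))
go((.482,.0927,.256),5.75)"
```

```text
time_s: 14.22
tool_pos: [0.4593, -0.0691, 0.1162]
orientation: [[-0.012, -0.173, 0.985], [0.007, 0.985, 0.173], [-1.0, 0.009, -0.01]]
wrist_force: [1.3, -0.1, 0.3]
opening: 0.06
t 14.22 tcp [ 0.4593 -0.0691  0.1162] head 9.95 open 0.06 F [ 1.3 -0.1  0.3] | shift [ 0.0012 -0.0012 -0.0015] turn -0.004
time_s: 15.1
tool_pos: [0.4612, -0.0695, 0.1476]
orientation: [[-0.007, -0.173, 0.985], [0.006, 0.985, 0.173], [-1.0, 0.007, -0.006]]
wrist_force: [0.8, -0.2, -2.0]
opening: 0.0103
t 15.15 tcp [ 0.4602 -0.0693  0.1464] head 9.96 open 0.0109 F [ 0.5  0.2 -2.5] | shift [-0.1088  0.1567  0.0485] turn 0.073
```

View pics/s10c.png

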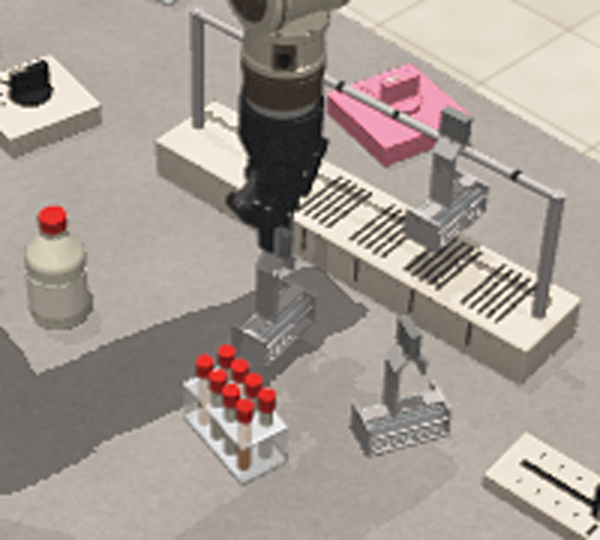

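Carrier 2 is held; the first hangs level. Lift, shift to the loading line, then forward.

```bash
python3 -m creep '[[0,-0.05,0,0,0],[0,-0.09,0.01,0.01,0.02],[0,-0.11,0.05,0.03,0.073],[0,-0.11,0.1,0.0485,0.073],[0,-0.11,0.157,0.0485,0.073],[0,-0.11,0.157,0.0485,0.073],[0,-0.11,0.157,0.0485,0.073],[0,-0.11,0.157,0.0485,0.073]]'; python3 -c "
from h import *
go((.6222,.1064,.2575),5.75)"
```

```text
time_s: 16.15
tool_pos: [0.4818, 0.0919, 0.2564]
orientation: [[-0.011, -0.099, 0.995], [0.006, 0.995, 0.099], [-1.0, 0.007, -0.01]]
wrist_force: [0.3, -0.0, -3.4]
opening: 0.0111
t 16.15 tcp [0.4818 0.0919 0.2564] head 5.68 open 0.0111 F [ 0.3 -0.  -3.4] | shift [-0.0025  0.0006  0.1412] turn -0.001
```

```bash
python3 -m creep '[[0,0,0,0.03,0],[0,-0.001,0,0.07,0],[0,-0.0025,0,0.11,0],[0,-0.0025,0,0.141,0],[0,-0.0025,0,0.141,0],[0,-0.0025,0,0.141,0]]'; python3 -c "
from h import *
d=shot('side','s11');x=d['pixels'][180:330,260:440,::-1]
cv2.imwrite('pics/s11c.png',cv2.resize(x,None,fx=4,fy=4,interpolation=cv2.INTER_CUBIC))
go((.6222,.1064,.217),5.75)"
```

```text
time_s: 16.9
tool_pos: [0.6216, 0.1045, 0.2568]
orientation: [[-0.013, -0.097, 0.995], [0.006, 0.995, 0.097], [-1.0, 0.007, -0.012]]
wrist_force: [0.1, -0.1, -2.4]
opening: 0.0105
t 16.95 tcp [0.6214 0.1047 0.2573] head 5.59 open 0.0106 F [ 0.8 -0.1 -3. ] | shift [0.0403 0.0013 0.0014] turn -0.003
```

View pics/s11c.png

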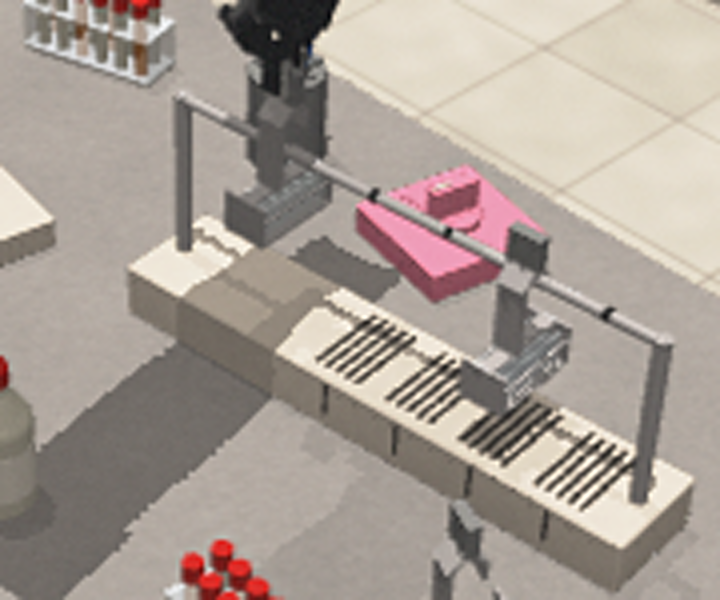

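```bash
python3 -m creep '[[0,0.01,0,0.001,0],[0,0.02,0,0.001,0],[0,0.03,0,0.0015,0],[0,0.036,0,0.0015,0],[0,0.04,0,0.0015,0],[0,0.04,0,0.0015,0]]'; python3 -c "
from h import *
go((.6385,-.0525,.2175),5.75)"
```

```text
time_s: 17.7
tool_pos: [0.6232, 0.1053, 0.2178]
orientation: [[-0.01, -0.097, 0.995], [0.006, 0.995, 0.098], [-1.0, 0.007, -0.009]]
wrist_force: [2.5, 1.1, -2.0]
opening: 0.0103
t 17.7 tcp [0.6232 0.1053 0.2178] head 5.6 open 0.0103 F [ 2.5  1.1 -2. ] | shift [-0.0008 -0.1585 -0.0002] turn -0.003
```

```bash
python3 -m creep '[[0,0.001,0,0,0],[0,0.001,-0.03,0,0],[0,0.0005,-0.07,0,0],[0,0,-0.11,0,0],[0,0,-0.145,0,0],[0,0,-0.1585,0,0],[0,0,-0.1585,0,0]]'; python3 -c "
from h import *
go((.6385,-.0525,.2175),5.75)";  python3 -m creep '[[0,0.001,0,0,0],[0,0.001,0,0,0],[0.3,0.001,0,0,0],[0.5,0.001,0,0,0],[0.6,0,0,0,0],[0.6,-0.03,0,0,0],[0.6,-0.065,0,0,0],[0.6,-0.065,0,0,0],[0.6,-0.065,0,0,0]]' || true
```

```text
time_s: 18.58
tool_pos: [0.6396, -0.0538, 0.2173]
orientation: [[-0.008, -0.096, 0.995], [0.004, 0.995, 0.096], [-1.0, 0.005, -0.007]]
wrist_force: [2.8, -2.2, 0.4]
opening: 0.0108
t 18.57 tcp [ 0.6396 -0.0538  0.2173] head 5.51 open 0.0108 F [ 2.8 -2.2  0.4] | shift [-0.0002  0.0014 -0.0009] turn -0.004validation failed for argument at $...
```

```bash
  python3 -m creep '[[0,0.001,0,0,0],[0,0.001,0,0,0],[0.3,0.001,0,0,0],[0.5,0.001,0,0,0],[0.6,0,0,0,0],[0.6,-0.03,0,0,0],[0.6,-0.065,0,0,0],[0.6,-0.065,0,0,0]]'; python3 -m creep '[[0.6,0,0,0,0],[0.6,0,0,0,0]]'; python3 -c "
from h import *
d=shot('wrist','w12');go((.465,-.193,.3),-10.9)
W=cloud(d)
m=(W[...,0]>.56)&(W[...,0]<.75)&(W[...,1]>-.2)&(W[...,1]<0.05)&(W[...,2]>.225)&(W[...,2]<.25)
k,lb=cv2.connectedComponents(m.astype(np.uint8))
for i in range(1,k):
  q=W[lb==i]
  if len(q)>30: print(len(q),cv2.minAreaRect((q[:,:2]*1000).astype(np.float32)),q[:,2].max())
"
```

```text
time_s: 19.58
tool_pos: [0.6414, -0.054, 0.2859]
orientation: [[-0.001, -0.096, 0.995], [0.004, 0.995, 0.096], [-1.0, 0.004, -0.001]]
wrist_force: [-0.3, -0.4, -0.3]
opening: 0.0515
time_s: 19.82
tool_pos: [0.6409, -0.054, 0.2849]
orientation: [[-0.003, -0.096, 0.995], [0.004, 0.995, 0.096], [-1.0, 0.004, -0.003]]
wrist_force: [-0.2, 0.7, -0.9]
opening: 0.0508
t 19.88 tcp [ 0.6409 -0.054   0.2848] head 5.51 open 0.0515 F [-0.4  0.1  0.9] | shift [-0.0152 -0.1214 -0.1885] turn 0.286
1196 ((640.151611328125, -52.381954193115234), (11.970087051391602, 29.71480369567871), 5.578893661499023) 0.2414622798745445
1016 ((646.6908569335938, -118.89395904541016), (11.967401504516602, 30.5852108001709), 5.370602130889893) 0.2413369819989989
```

View pics/w12.png

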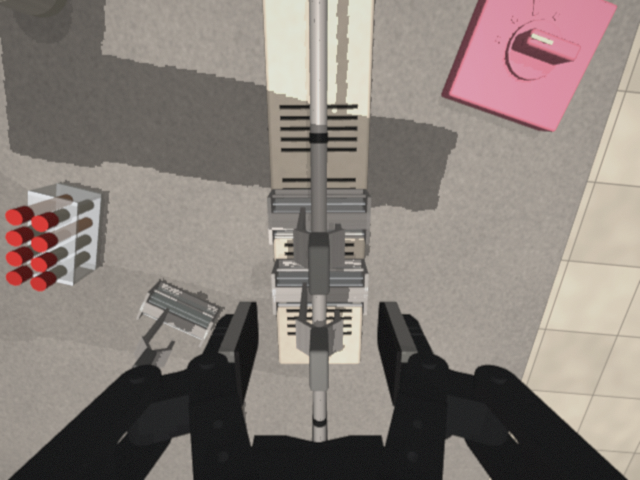

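```bash
python3 -c "
from h import *
d=load('w12');print(ray(d,319,137.5,.2045),ray(d,320,423,.2045))"; python3 -m creep '[[1,-0.015,-0.03,-0.06,0],[1,-0.015,-0.121,-0.188,0.286],[1,-0.015,-0.121,-0.188,0.286],[1,-0.015,-0.121,-0.188,0.286],[1,-0.015,-0.121,-0.188,0.286],[1,-0.015,-0.121,-0.188,0.286],[1,-0.015,-0.121,-0.188,0.286]]';  python3 -c "
from h import *
d=shot('wrist','w13')
W=cloud(d)
m=(W[...,0]>.38)&(W[...,0]<.55)&(W[...,1]>-.28)&(W[...,1]<-.1)&(W[...,2]>.13)&(W[...,2]<.15)
q=W[m];print(len(q));r=cv2.minAreaRect((q[:,:2]*1000).astype(np.float32));print(r,q[:,2].max())
go((r[0][0]/1000,r[0][1]/1000,.115),(r[2] if r[1][0]<r[1][1] else r[2]-90))
"
```

```text
[0.63360397 0.01680048 0.2045    ] [ 0.6551551  -0.19370006  0.2045    ]
time_s: 20.75
tool_pos: [0.4662, -0.1918, 0.2993]
orientation: [[-0.004, 0.187, 0.982], [0.004, 0.982, -0.187], [-1.0, 0.004, -0.005]]
wrist_force: [0.2, -0.4, 0.1]
opening: 0.0855
518
((481.9745178222656, -221.11859130859375), (30.463607788085938, 12.186400413513184), 66.70155334472656) 0.14344043378526922
t 20.8 tcp [ 0.4662 -0.1917  0.2993] head -10.78 open 0.0854 F [-0.6  1.   0.1] | shift [ 0.1841 -0.0265  0.0219] turn 0.219
```

View pics/w13.png

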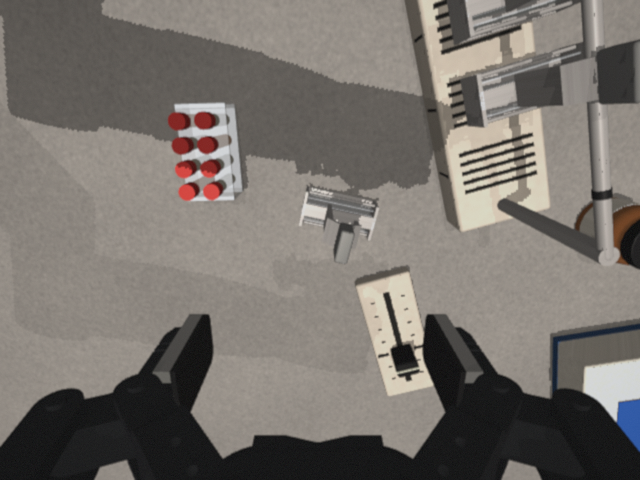

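```bash
python3 -m creep '[[1,0.03,-0.0265,0.022,0.1],[1,0.06,-0.0265,0.022,0.219],[1,0.06,-0.0265,0.022,0.219],[1,0.06,-0.0265,0.022,0.219]]';  python3 -c "
from h import *
d=shot('wrist','w14')
W=cloud(d)
m=(W[...,0]>.38)&(W[...,0]<.55)&(W[...,1]>-.28)&(W[...,1]<-.1)&(W[...,2]>.13)&(W[...,2]<.15)
q=W[m];print(len(q));r=cv2.minAreaRect((q[:,:2]*1000).astype(np.float32));print(r,q[:,2].max())
go((r[0][0]/1000,r[0][1]/1000,.115),(r[2] if r[1][0]<r[1][1] else r[2]-90))
"
```

```text
time_s: 21.3
tool_pos: [0.4833, -0.2212, 0.24]
orientation: [[-0.003, 0.393, 0.919], [0.004, 0.919, -0.393], [-1.0, 0.002, -0.005]]
wrist_force: [0.1, 0.2, 0.1]
opening: 0.0852
748
((481.9482116699219, -220.89515686035156), (30.08393096923828, 11.312506675720215), 66.95127868652344) 0.1435507972934479
t 21.35 tcp [ 0.4836 -0.2214  0.2406] head -23.19 open 0.0853 F [-0.7  0.3 -0.3] | shift [ 0.1256 -0.0004 -0.0013] turn -0.002
```

View pics/w14.png

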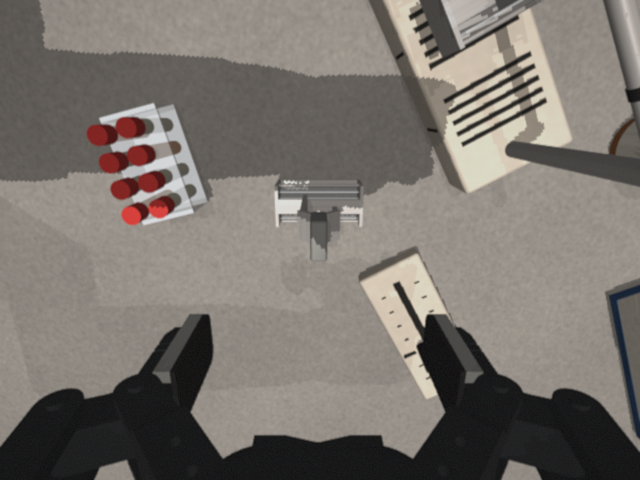

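```bash
python3 -m creep '[[0.7,0.05,-0.0005,-0.001,0],[0.7,0.09,-0.0005,-0.001,0],[0.7,0.1255,-0.0005,-0.001,0],[0.7,0.1255,-0.0005,-0.001,0],[0.7,0.1255,-0.0005,-0.001,0]]';  python3 -c "
from h import *
go((.482,-.221,.115),-23.2)";python3 -m creep '[[0,0,0,0,0],[0,0,0,0,0],[0,0,0,0,0],[0,0,0,0,0],[0,0,0,0,0],[0,-0.03,0,0,0],[0,-0.03,0,0,0]]' 70;  python3 -c "
from h import *
d=shot('side','s15');x=d['pixels'][200:400,240:480,::-1]
cv2.imwrite('pics/s15c.png',cv2.resize(x,None,fx=3,fy=3,interpolation=cv2.INTER_CUBIC))
go((.482,.0927,.256),5.75)"
```

```text
time_s: 21.98
tool_pos: [0.4837, -0.2216, 0.1174]
orientation: [[0.001, 0.393, 0.919], [0.002, 0.919, -0.393], [-1.0, 0.002, 0.0]]
wrist_force: [0.9, -0.1, 0.1]
opening: 0.0597
t 21.98 tcp [ 0.4837 -0.2216  0.1174] head -23.15 open 0.0597 F [ 0.9 -0.1  0.1] | shift [ 0.0024 -0.0001 -0.0018] turn 0.001
time_s: 22.85
tool_pos: [0.4852, -0.2224, 0.149]
orientation: [[0.005, 0.393, 0.919], [0.0, 0.919, -0.393], [-1.0, 0.002, 0.005]]
wrist_force: [0.9, -0.1, -3.0]
opening: 0.0104
t 22.9 tcp [ 0.4843 -0.2219  0.1475] head -23.15 open 0.0101 F [ 0.  -0.6 -3.4] | shift [-0.1081  0.2886 -0.1255] turn -0.504
```

View pics/s15c.png

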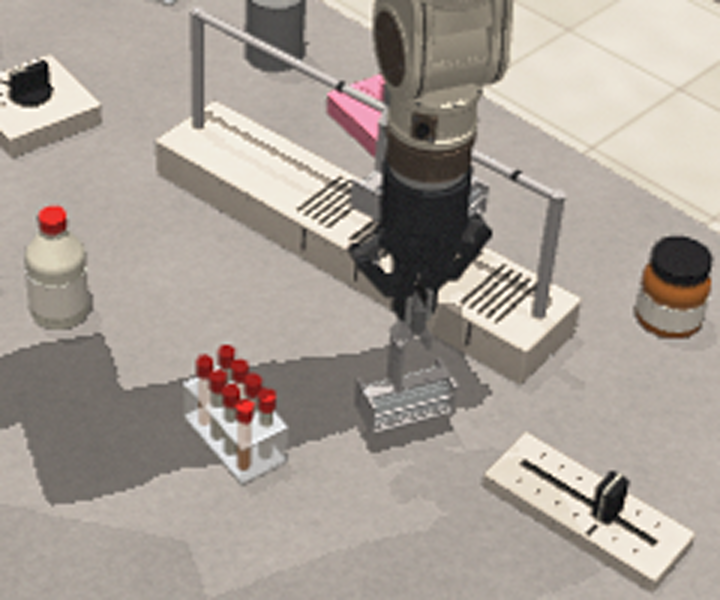

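```bash
python3 -m creep '[[0,-0.05,0,0,0],[0,-0.1,0,-0.01,-0.05],[0,-0.112,0.289,-0.1255,-0.504],[0,-0.112,0.289,-0.1255,-0.504],[0,-0.112,0.289,-0.1255,-0.504],[0,-0.112,0.289,-0.1255,-0.504],[0,-0.112,0.289,-0.1255,-0.504],[0,-0.112,0.289,-0.1255,-0.504]]'; python3 -m creep '[[0,0,0,0,0],[0,0,0,0,0]]';python3 -c "
from h import *
go((.482,.0927,.258),5.75);go((.6225,.1064,.259),5.75)"
```

```text
time_s: 23.9
tool_pos: [0.4814, 0.0973, 0.2582]
orientation: [[0.001, -0.108, 0.994], [0.002, 0.994, 0.108], [-1.0, 0.002, 0.001]]
wrist_force: [0.2, -0.5, -3.4]
opening: 0.0107
time_s: 24.15
tool_pos: [0.4809, 0.0963, 0.2571]
orientation: [[-0.002, -0.106, 0.994], [0.001, 0.994, 0.106], [-1.0, 0.002, -0.001]]
wrist_force: [-0.2, -0.2, -3.2]
opening: 0.0106
t 24.15 tcp [0.4809 0.0963 0.2571] head 6.1 open 0.0106 F [-0.2 -0.2 -3.2] | shift [-0.0009 -0.0037  0.0007] turn 0.006
t 24.15 tcp [0.4809 0.0963 0.2571] head 6.1 open 0.0106 F [-0.2 -0.2 -3.2] | shift [-0.0021 -0.005   0.1418] turn 0.006
```

```bash
python3 -m creep '[[0,-0.001,-0.003,0.03,0.006],[0,-0.002,-0.004,0.07,0.006],[0,-0.002,-0.005,0.11,0.006],[0,-0.002,-0.005,0.142,0.006],[0,-0.002,-0.005,0.142,0.006],[0,-0.002,-0.005,0.142,0.006]]'; python3 -c "
from h import *
d=shot('side','s16');x=d['pixels'][180:330,260:440,::-1]
cv2.imwrite('pics/s16c.png',cv2.resize(x,None,fx=4,fy=4,interpolation=cv2.INTER_CUBIC))
go((.6225,.1064,.219),5.75)"
```

```text
time_s: 24.9
tool_pos: [0.6221, 0.105, 0.2582]
orientation: [[-0.004, -0.098, 0.995], [0.001, 0.995, 0.098], [-1.0, 0.001, -0.003]]
wrist_force: [-0.5, -0.7, -2.8]
opening: 0.0103
t 24.95 tcp [0.6219 0.1053 0.2588] head 5.67 open 0.0101 F [ 0.3  0.6 -2.4] | shift [0.0398 0.001  0.0008] turn -0.001
```

View pics/s16c.png

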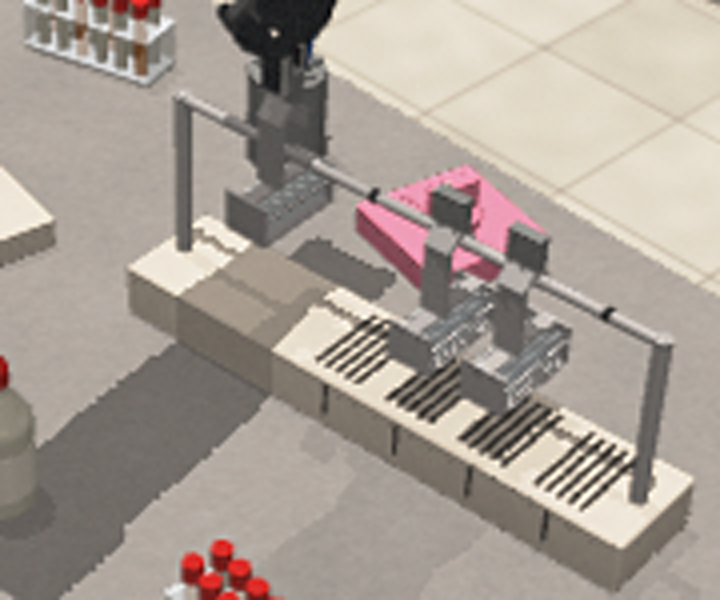

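```bash
python3 -m creep '[[0,0.01,0,0.001,0],[0,0.02,0,0.001,0],[0,0.03,0,0.001,0],[0,0.036,0,0.001,0],[0,0.039,0,0.001,0],[0,0.039,0,0.001,0]]'; python3 -c "
from h import *
go((.6322,.0167,.2185),5.75)"
```

```text
time_s: 25.7
tool_pos: [0.6228, 0.1055, 0.2197]
orientation: [[-0.003, -0.099, 0.995], [0.001, 0.995, 0.099], [-1.0, 0.002, -0.003]]
wrist_force: [0.9, -0.6, -2.4]
opening: 0.0107
t 25.7 tcp [0.6228 0.1055 0.2197] head 5.68 open 0.0107 F [ 0.9 -0.6 -2.4] | shift [ 0.0011 -0.0893  0.0005] turn -0.001
```

```bash
python3 -m creep '[[0,0.001,0,0,0],[0,0.0015,-0.025,0,0],[0,0.0015,-0.055,0,0],[0,0.0015,-0.08,0,0],[0,0.0015,-0.089,0,0],[0,0.0015,-0.089,0,0],[0,0.0015,-0.089,0,0]]'; python3 -c "
from h import *
go((.6322,.0167,.2185),5.75)"
```

```text
time_s: 26.58
tool_pos: [0.6321, 0.0175, 0.2186]
orientation: [[-0.001, -0.099, 0.995], [0.001, 0.995, 0.099], [-1.0, 0.001, -0.001]]
wrist_force: [1.3, -1.3, -1.4]
opening: 0.0105
t 26.57 tcp [0.6321 0.0175 0.2186] head 5.71 open 0.0105 F [ 1.3 -1.3 -1.4] | shift [ 0.0001 -0.0008 -0.    ] turn -0.001
```

```bash
  python3 -m creep '[[0,0.001,0,0,0],[0,0.002,0,0,0],[0.3,0.002,0,0,0],[0.5,0.001,0,0,0],[0.6,0,0,0,0],[0.6,-0.03,0,0,0],[0.6,-0.075,0,0,0],[0.6,-0.075,0,0,0]]'; python3 -m creep '[[0.6,0,-0.05,0,0],[0.6,0,-0.05,0,0],[0.6,0,-0.05,0,0]]'; python3 -c "
from h import *
d=shot('wrist','w17');go((.5235,.4015,.2),5.75)
W=cloud(d)
m=(W[...,0]>.56)&(W[...,0]<.75)&(W[...,1]>-.2)&(W[...,1]<0.05)&(W[...,2]>.225)&(W[...,2]<.25)
k,lb=cv2.connectedComponents(m.astype(np.uint8))
for i in range(1,k):
  q=W[lb==i]
  if len(q)>30: print(len(q),cv2.minAreaRect((q[:,:2]*1000).astype(np.float32)),q[:,2].max())
"
```

```text
time_s: 27.58
tool_pos: [0.634, 0.0174, 0.2982]
orientation: [[0.007, -0.099, 0.995], [0.001, 0.995, 0.099], [-1.0, 0.001, 0.007]]
wrist_force: [0.2, -1.1, 0.0]
opening: 0.051
time_s: 27.95
tool_pos: [0.6385, -0.0324, 0.2973]
orientation: [[0.006, -0.099, 0.995], [0.002, 0.995, 0.099], [-1.0, 0.001, 0.006]]
wrist_force: [0.7, 0.2, 0.3]
opening: 0.0513
t 28.0 tcp [ 0.6386 -0.0319  0.2974] head 5.72 open 0.0515 F [ 0.  -0.3 -0.6] | shift [ 0.0976  0.4426 -0.0719] turn -0.001
1220 ((633.1449584960938, 18.910842895507812), (11.85612964630127, 30.25601577758789), 6.557209491729736) 0.24152717999947818
994 ((640.3887939453125, -52.29783248901367), (11.665173530578613, 29.98491668701172), 5.699233055114746) 0.24122883144075266
860 ((646.5245971679688, -118.88426208496094), (11.604247093200684, 31.367185592651367), 5.48796272277832) 0.24094975965108129
```

View pics/w17.png

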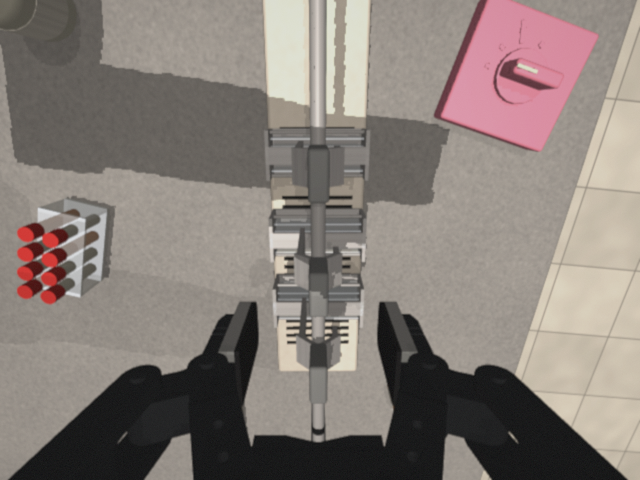

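```bash
python3 -m creep '[[0.8,0,0.443,-0.072,-1.32],[0.8,0,0.443,-0.072,-1.32],[0.8,0,0.443,-0.072,-1.32],[0.8,0,0.443,-0.072,-1.32],[0.8,0,0.443,-0.072,-1.32],[0.8,0.03,0.443,-0.072,-1.32],[0.8,0.07,0.443,-0.072,-1.32],[0.8,0.1,0.443,-0.072,-1.32]]'; python3 -m creep '[[0.8,0,0,0,0],[0.8,0,0,0,0]]'; python3 -c "
from h import *
d=shot('wrist','w18')
W=cloud(d)
m=(W[...,0]>.4)&(W[...,0]<.65)&(W[...,1]>.28)&(W[...,1]<0.5)&(W[...,2]>.06)&(W[...,2]<.075)
q=W[m];r=cv2.minAreaRect((q[:,:2]*1000).astype(np.float32));print(len(q),r,q[:,2].max())
m=(W[...,0]>.4)&(W[...,0]<.65)&(W[...,1]>.28)&(W[...,1]<0.5)&(W[...,2]>.024)&(W[...,2]<.036)
q=W[m];print(len(q),cv2.minAreaRect((q[:,:2]*1000).astype(np.float32)))
go((r[0][0]/1000,r[0][1]/1000,.2),81.4)
s=telemetry.state();print(s['qpos'])
"
```

```text
time_s: 29.0
tool_pos: [0.5217, 0.4064, 0.1974]
orientation: [[0.008, -0.99, 0.144], [0.004, 0.144, 0.99], [-1.0, -0.007, 0.005]]
wrist_force: [0.5, 0.3, -0.6]
opening: 0.0684
time_s: 29.25
tool_pos: [0.5217, 0.4068, 0.1987]
orientation: [[0.009, -0.99, 0.143], [0.005, 0.143, 0.99], [-1.0, -0.008, 0.006]]
wrist_force: [-0.0, 0.1, 0.4]
opening: 0.0684
1082 ((526.200439453125, 403.9062805175781), (13.959616661071777, 47.79197692871094), 80.90811920166016) 0.07263604031303883
15152 ((526.3489990234375, 403.908447265625), (120.27845001220703, 119.60626983642578), 81.086181640625)
t 29.3 tcp [0.5227 0.4066 0.2   ] head 81.69 open 0.0683 F [ 0.1 -0.6  0.5] | shift [ 0.     -0.0039 -0.0021] turn 0.005
[ 0.66195171  0.57621517  0.42899758  1.41107219 -0.00180862  0.80708249]
```

View pics/w18.png

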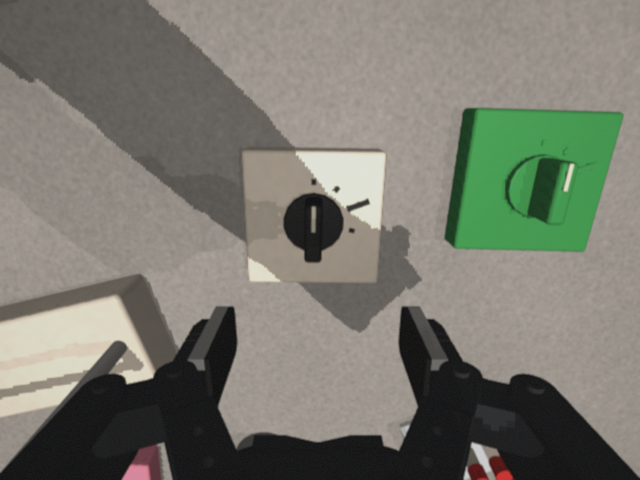

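```bash
python3 -c "
from h import *
go((.526,.4035,.045),81.1)"; python3 -m creep '[[0.6,0.05,-0.004,-0.003,0.01],[0.6,0.1,-0.003,-0.0025,0.01],[0.6,0.14,-0.003,-0.0025,0.01],[0.6,0.155,-0.003,-0.0025,0.01],[0.6,0.155,-0.003,-0.0025,0.01]]';python3 -c "
from h import *
go((.526,.4035,.045),81.1)"
```

```text
t 29.3 tcp [0.5227 0.4066 0.2   ] head 81.69 open 0.0683 F [ 0.1 -0.6  0.5] | shift [ 0.155  -0.0022 -0.0038] turn 0.01
time_s: 29.92
tool_pos: [0.5281, 0.4042, 0.0462]
orientation: [[0.012, -0.988, 0.156], [0.007, 0.156, 0.988], [-1.0, -0.011, 0.009]]
wrist_force: [-0.2, -0.1, 0.1]
opening: 0.051
t 29.93 tcp [0.5281 0.4042 0.0462] head 81.03 open 0.051 F [-0.2 -0.1  0.1] | shift [ 0.0011  0.002  -0.0011] turn -0.001
```

Close gently, then check before turning.

```bash
python3 -m creep '[[0.4,0,0.002,-0.001,0],[0,0,0.002,-0.001,0],[0,0,0.002,-0.001,0],[0,0,0.002,-0.001,0],[0,0,0.002,-0.001,0]]' 40; python3 -c "
from h import *
go((.526,.4035,.045),81.1)"; python3 -m creep '[[0,0,0,0,0.18],[0,0,0,0,0.36],[0,0,0,0,0.54],[0,0,0,0,0.72],[0,0,0,0,0.9],[0,0,0,0,1.08],[0,0,0,0,1.2],[0,0,0,0,1.2]]'; python3 -c "
from h import *
go((.526,.4035,.045),81.1-np.degrees(1.2))
print(telemetry.state()['wrist_torque'])"
```

```text
time_s: 30.55
tool_pos: [0.5271, 0.4034, 0.0488]
orientation: [[0.015, -0.988, 0.156], [0.007, 0.156, 0.988], [-1.0, -0.014, 0.01]]
wrist_force: [-0.8, -2.6, 5.7]
opening: 0.0131
t 30.55 tcp [0.5271 0.4034 0.0488] head 81.01 open 0.0131 F [-0.8 -2.6  5.7] | shift [ 0.0037  0.0011 -0.0001] turn -0.002
time_s: 31.55
tool_pos: [0.5276, 0.4038, 0.0488]
orientation: [[0.017, -0.214, 0.977], [0.008, 0.977, 0.214], [-1.0, 0.004, 0.018]]
wrist_force: [3.5, 2.0, -5.5]
opening: 0.0131
t 31.55 tcp [0.5276 0.4038 0.0488] head 12.34 open 0.0131 F [ 3.5  2.  -5.5] | shift [ 0.0038  0.     -0.0017] turn -0.0
[ 0.02975665 -0.40434903 -0.00831623]
```

Turned 68.7°. Release, rise, look.

```bash
python3 -m creep '[[0,0,0,0,0],[0.3,0,0,0,0],[0.6,0,0,0,0],[0.6,-0.03,0,0,0],[0.6,-0.09,0,0,0],[0.6,-0.15,0,0,0],[0.6,-0.15,0,0,0],[0.6,-0.15,0,0,0]]';python3 -m creep '[[0.6,0,0,0,0],[0.6,0,0,0,0]]'; python3 -c "
from h import *
d=shot('wrist','w19')
W=cloud(d)
m=(W[...,0]>.4)&(W[...,0]<.65)&(W[...,1]>.28)&(W[...,1]<0.5)&(W[...,2]>.06)&(W[...,2]<.075)
q=W[m];r=cv2.minAreaRect((q[:,:2]*1000).astype(np.float32));print(len(q),r,q[:,2].max())
m=(W[...,0]>.4)&(W[...,0]<.65)&(W[...,1]>.28)&(W[...,1]<0.5)&(W[...,2]>.024)&(W[...,2]<.036)
q=W[m];print(len(q),cv2.minAreaRect((q[:,:2]*1000).astype(np.float32)))
go((.25,.35,.3))
"
```

```text
time_s: 32.55
tool_pos: [0.5251, 0.4027, 0.1995]
orientation: [[0.017, -0.214, 0.977], [0.008, 0.977, 0.214], [-1.0, 0.005, 0.019]]
wrist_force: [-0.2, -0.3, -0.6]
opening: 0.0515
time_s: 32.8
tool_pos: [0.5244, 0.4021, 0.1977]
orientation: [[0.015, -0.214, 0.977], [0.006, 0.977, 0.214], [-1.0, 0.003, 0.016]]
wrist_force: [-0.1, 0.8, 0.6]
opening: 0.0512
1084 ((526.4698486328125, 404.2003173828125), (13.780389785766602, 47.35269546508789), 12.708609580993652) 0.07254425523522579
15449 ((526.6217041015625, 403.8797302246094), (119.4834213256836, 120.0477294921875), 81.0728759765625)
t 32.85 tcp [0.5246 0.4022 0.1979] head 12.35 open 0.0511 F [ 0.2 -0.3 -0.9] | shift [-0.1066  0.0081 -0.2777] turn 0
```

View pics/w19.png

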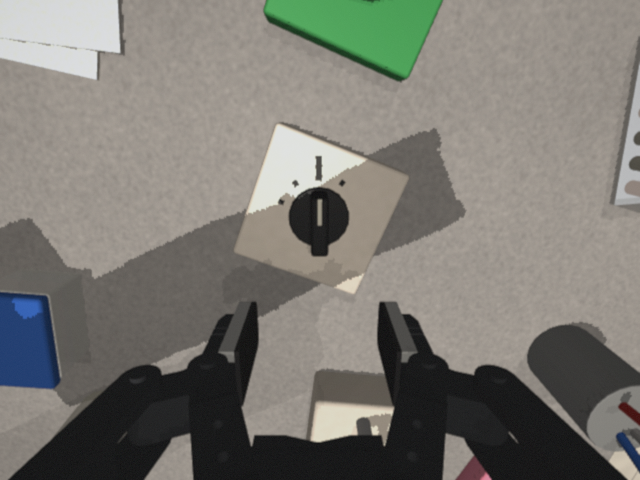

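```bash
python3 -m creep '[[0.6,-0.06,0,0,0],[0.6,-0.1,0.008,-0.2,0],[0.6,-0.1,0.008,-0.2,0],[0.6,-0.1,0.008,-0.2,0],[0.6,-0.1,0.008,-0.2,0],[0.6,-0.1,0.008,-0.2,0],[0.6,-0.1,0.008,-0.2,0]]'; python3 - <<'E'
from h import *
print(telemetry.state()["tool_pos"])
for n in("top","side"):
    d=shot(n,n+"20");W=cloud(d)
    def comp(zl,zh,b,lab):
        m=(W[...,2]>zl)&(W[...,2]<zh)&(W[...,0]>b[0])&(W[...,0]<b[1])&(W[...,1]>b[2])&(W[...,1]<b[3])
        k,lb=cv2.connectedComponents(m.astype(np.uint8))
        for i in range(1,k):
            q=W[lb==i]
            if len(q)>15: c,s,a=cv2.minAreaRect((q[:,:2]*1000).astype(np.float32));print(n,lab,len(q),np.round(c,1),np.round(s,1),round(a,1))
    comp(.222,.25,(.55,.75,-.25,.2),"tab")
    comp(.05,.07,(.3,.6,-.5,-.3),"slider")
    comp(.014,.027,(.3,.6,-.52,-.25),"plate")
a=load("top20")["pixels"][:,:,::-1];s=load("side20")["pixels"][:,:,::-1]
cv2.imwrite("pics/f.png",np.vstack([cv2.resize(a[150:350,200:520],(800,300) if 0 else (480,300)),cv2.resize(s[180:400,180:500],(436,300))[:, :].copy() if 0 else cv2.resize(s[180:380,200:520],(480,300))]))
E
```

```text
time_s: 33.72
tool_pos: [0.3272, 0.3669, 0.2941]
orientation: [[0.015, -0.213, 0.977], [0.006, 0.977, 0.213], [-1.0, 0.003, 0.016]]
wrist_force: [-0.3, 0.2, 0.2]
opening: 0.0513
[0.32716752 0.36694033 0.29409684]
top tab 60 [ 645.9 -119.3] [12.6 29.1] 7.1
top tab 61 [638.9 -52.9] [12.  29.6] 6.6
top tab 60 [632.   18.5] [12. 30.] 4.3
top slider 69 [ 531.9 -423.2] [26.8 22. ] 1.3
top plate 1153 [ 529.7 -402.7] [ 69.9 181. ] 5.8
side tab 67 [629.7  19.5] [39.2 18.6] 89.4
side tab 68 [634.7 -52.6] [20.2 30.3] 17.0
side tab 72 [ 643.5 -119.1] [17.2 34. ] 4.3
side slider 92 [ 529.1 -421. ] [35.  20.6] 2.2
side plate 1291 [ 527.4 -401.2] [ 78.5 181.5] 5.4
```

View pics/f.png

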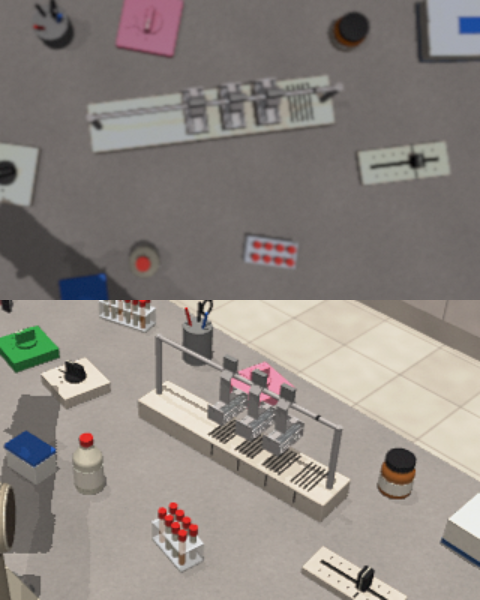

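```bash
python3 -c "
from station import job
print(job.hand_in())"
```

```text
the job is handed in; nothing more can be done
None
```

The dryer is set up and the job was handed in at about 34 s; `job.hand_in()` gives no verdict.

**What I did:** I pushed the air slider to the long thick tick. I hooked the three carriers present over the plain left-hand end and slid them to rings 2, 3 and 4. I then turned the white console's selector to the long bar. The third carrier had been knocked aside before I reached it, so I measured its position again before gripping it.

**Last checks:**
- **Air slider:** the final top and side views put it at about 0.080 m. An earlier wrist view disagreed slightly, reading about 0.0775 m. Both are inside 0.074–0.086.
- **Carriers:** all three hang upright and released. They are about 4 mm (ring 2), under 1 mm (ring 3) and 2 mm (ring 4) off centre, against the 12 mm limit.
- **Selector:** the pointer lines up with the long bar, at about 1.19 rad.
- **Everything else:** the bystanders I could see look unmoved in the last pictures; I did not measure them. The arm ended clear of everything.

One call with nine rows was refused for being too long; I sent it again with eight and nothing moved in between.

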